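# Press a round flask into its sprung ring cradle and hold it down for clamping

### The job

Lift the stoppered amber round flask out of the cork ring by its neck, seat it upright in the blue ring of the sprung cradle, then press it gently straight down until the top faces of the blue ring's guide bushes stand within the green bands on the three posts. Finish while still holding the flask pressed down there with the hand, so that a colleague can close the neck clamp: do not let go or let the ring rise. Leave the timer, the white bottle, the vial and the beaker where they are.

Things in the scene. Friction and masses are not known exactly. Their poses are not given: they have to be found in the camera images.
- flask_neck (a point): Point to grip: centre of the flask's straight upright neck (cylinder 26 mm across, 68 to 114 mm above the flask's lowest point; this point at 98). Above it a lip 32 mm across (114 to 119) and a white stopper 24 mm across (top at 128). z axis up along the neck. The flask is round, so yaw does not matter.
- flask_ball (a point): Centre of the flask's ball, 62 mm below flask_neck along the flask's axis; z axis up along the neck. At the start the flask stands upright in the cork ring with this point about 57 mm above the worktop.
- flask: The loose flask, amber glass, round-bottomed with a thick heavy bottom, about 0.2 kg: ball 72 mm across with the neck above it. Origin at the lowest point of the ball, z up along the neck.
- cork_ring: Brown cork ring lying on the worktop, fixed: 88 mm outside, 48 mm bore, 30 mm high; origin at the centre of its underside. It may lie to the left or to the right of the cradle.
- cradle: Sprung ring cradle, fixed: round white base 144 mm across, 12 mm thick; three steel posts 8 mm thick, 53 mm from the middle, tops 96 mm above the worktop, each with a green band from 56 to 68 mm above the worktop; on them a blue ring carriage slides over coil springs. Origin at the centre of the base's underside.
- ring_seat (a point): Centre of the blue ring's top face, moving with it; 80 mm above the worktop when unpressed. Ring 74 mm outside, bore 52 mm, 10 mm thick, open below; z up. The tops of its three guide bushes (18 mm across, round the posts) are level with this face. With the flask seated, flask_ball is about 25 mm above this point.
- cradle_ring (a joint): How far the blue ring is pushed down, m: 0 at the top, 0.035 at the bottom stop; at 0.012 to 0.024 the bush tops stand within the green bands. Sprung upward: with the flask's weight on it, it stays at or near 0; the hand's push is then about 1 N at the start plus 0.45 N per mm (about 9 N in mid-band).
- timer: Bystander: white bench timer 66 x 66 x 20 mm; origin at the centre of its underside.
- white_bottle: Bystander: closed white plastic bottle 60 mm across, 108 mm high; origin at the centre of its underside.
- vial: Bystander: small glass vial with a white cap, 27 mm across, 61 mm high; origin at the centre of its underside.
- beaker: Bystander: clear beaker with pale solid contents 77 mm across, 127 mm high; origin at the centre of its underside.
Things that resemble listed ones, but are neither listed nor needed, are in the scene too. What is meant by the cradle is not pink, and is the smaller of those in its own colour.

How it is judged (in metres and radians):
On the way, in this order (a step that is already met when the one before it is completed fails the run):
1. the flask is lifted clear of the cork ring, upright (height (world z) of flask_ball above 0.09 m and contact force between flask and cork_ring below 0.05 N and angle between flask_ball's own z axis and vertical below 0.5 rad), for 0.2 s.
2. the flask's ball sits in the blue ring, upright (horizontal distance between flask_ball and ring_seat below 0.006 m and z of flask_ball in the frame of ring_seat between 0.018 and 0.032 m and angle between flask_ball's own z axis and vertical below 0.2 rad and contact force between flask and cradle above 0.5 N), for 0.2 s.
At the end, for the whole second after the job is handed in: The ring is down 12 to 24 mm, pushed by the flask (over 7 N); ball centre within 6 mm of the ring axis and 18 to 32 mm above its top, tilt under 0.2 rad; the robot still bears on the flask (over 2 N), flask still (under 20 mm/s); timer, bottle, vial, beaker within 30 mm of their starts (horizontal distance between flask_ball and ring_seat below 0.006 m and z of flask_ball in the frame of ring_seat between 0.018 and 0.032 m and angle between flask_ball's own z axis and vertical below 0.2 rad and value of joint cradle_ring between 0.012 and 0.024 m and contact force between flask and cradle above 7 N and contact force between any of the fingers, the arm and flask above 2 N and linear speed of flask below 0.02 m/s and distance of each of timer, white_bottle, vial, beaker from where it was at the start of the episode below 0.03 m); the arm keeps its last pose, push and grip.
It fails at once if the flask is tipped over (more than 0.8 rad) (angle between flask_ball's own z axis and vertical above 0.8 rad).
It fails at once if the flask is rammed into the cradle (more than 60 N) (contact force between flask and cradle above 60 N).
It fails at once if the timer, white bottle, vial or beaker is knocked over or pushed more than 30 mm (distance of any of timer, white_bottle, vial, beaker from where it was at the start of the episode above 0.03 m or angle between any of timer, white_bottle, vial, beaker's own z axis and vertical above 0.5 rad).
It also fails if it takes over 38 s, if anything falls off the work surface, if the arm or the gripper's body presses on something with over 40 N, if the wrist force passes 120 N, or if a joint passes its speed limit or range.

### The arm

A 6-joint arm with a two-finger parallel gripper is mounted at the origin on a cart in front of the work surface, level with it; the furniture and walls round the work are solid. World frame = base frame: x ahead of the robot, y to its left, z up, the work surface at z = 0. Lengths are in mm, angles in rad, forces in N, time in s.
With the tool pointing down it reaches from about 400 to 925 mm from the base axis. Payload 12.5 kg.
Tool frame: the origin (TCP) lies at the very end of the fingers, on their centre line; the grasp point (between the pads) lies env.grip_point_offset behind it (env.grip_point_offset is the distance from the TCP to the grasp point, in mm); y points along the fingers, z is the direction in which the jaws open and shut, and the axes are right-handed (so a half turn about y gives the same grasp; the last joint's range is limited). The gripper opens to 95 mm and grips with 3 to 60 N. Pads are 20 mm wide; open, the fingers measure 119 mm over their backs; the gripper's body (75 mm by 180 mm) begins 59 mm behind the grasp point.
Start: joints at [-1.438, 0.491, 1.559, -0, 1.092, -0.106], TCP at [147.858, -607.277, 214.661] pointing down, gripper open.
Joint ranges: [-3.1, 3.1], [-0.84, 2.19], [0.05, 2.79], [-1.13, 4.28], [0.06, 2.93], [-2.69, 2.69]. Speed limits (rad/s): [2.22, 2.22, 2.79, 3.14, 3.14, 3.14].

### API

Orientations are given as [roll, pitch, yaw] about the fixed x, y, z axes, in that order (R = Rz(yaw) Ry(pitch) Rx(roll)).
In Python, from cell import readout, read_camera, env, nets gives the robot as it stands.
- The arm moves only by the tool apply_moves, never from a script. Its argument "increments" is a list of rows, each a list of 3 entries, a list of its own where there are three numbers: the shift along the tool's x, y, z in cm, then the turn, a rotation vector about the tool's x, y, z in degrees, then the finger opening in cm, from 0 to 9.51. A call has exactly 5 rows; each row shifts and turns the pose as measured when the row begins, along the tool's axes as they then stand; what a row does not reach is not made up. A row lasts 1/8 s, in which the tool goes at most 62.5 mm and 10.7 degrees, less where a joint would pass 70% of its speed; a pose out of reach is approached as far as the arm can. A call with a gripper value outside its range is refused whole. The fingers move at their own pace and stop on an object; the grip force is fixed at half the most. Time passes only in rows, so rows that do not move let the fingers close, or fill a call up. It gives the time, the measured TCP pose, the force and the opening at its end, in the units of the state.
- readout.state(): the state, without advancing time (a new reading comes with each control period).
- read_camera(name): name is "scene" or "top" or "wrist"; returns a dict with "img" (480x640x3 uint8, red, green, blue), "vfov" (degrees; the focal length in pixels is half the picture's height over the tangent of half this angle, whatever the lens; pixels are square), "cx", "cy" (the principal point, pixels), "rvec" (rotation vector, rad) and "tvec" (3), from world to camera coordinates, as OpenCV has them; the wrist camera has in their place "mount" (4x4, takes a point from camera to tool coordinates, whose origin is the TCP and whose axes are the tool frame's). Camera axes: x right, y down, z forward; pixel columns grow to the right and rows downward; lengths in mm; the calibration is good to about 2 mm. A picture is of the moment at which its call begins: read the wrist's pose just before it. There is no depth.
- env.job_done(): hands the job in, once; it reports no verdict.
Trained networks look in a picture, given as the dict that the camera call returned (one of the last four; its "shot" number tells which), for a name from the list of things; names that differ only in an ending like _2 or _b are one class to them, and where a whole thing is asked for, a point or a joint stands for the part that bears it (a point fixed in the world has none). Each returns a list of dicts, best first, with "confidence" (0 to 1); they miss things now and then, are a little off and sometimes report something else, mostly with a low value. They report only what shows in the picture. A call takes as long as a camera call. They do not tell look-alikes from the thing itself.
- nets.look_for(picture, thing): "point" ([x, y, z] in mm, in the coordinates of the camera as it stood for that picture, good to about 4 mm: the middle of the surface that is visible of it).
- nets.mark_of(picture, thing): "point" ([x, y, z] in mm, in the coordinates of the camera as it stood for that picture, good to about 4 mm: a listed point, or the origin of a listed thing).
The state is a dict: "t": time; "joints": joint angles; "qvel": joint speeds; "tau": joint torques, N m; "eef_pos": TCP position; "tcp_rot": TCP orientation; "ft_force": force on the tool from outside, world axes, zero at the start; "moment": the same for the moment, N m; "opening": opening from 0.0 (shut) to 1.0 (fully open).
Only numpy, scipy, OpenCV 4.12 (cv2) and the standard library are available. Lean on these libraries where they do the work, as an engineer would, in place of code of your own. Each camera call takes 0.05 s, during which the arm holds its last target. There are 200 camera calls.

## Working session

There is one attempt and no reset: what is moved stays moved. The work goes in short steps, Python scripts to look and compute and a tool call to move; the robot and the scene stay as the last step left them, time stands still between calls to the robot, and variables do not carry over. Pictures are saved under pics/ and viewed, about 8 in all and at most 12, crops included, and the job is handed in when it is done.

Besides the shell and the picture viewer there is one more tool, called after "Call:" as name([rows], argument=value, ...), one row to a line, values as JSON. apply_moves: Moves the arm, as the interface text tells. Its arguments: {"type":"object","properties":{"increments":{"type":"array"}},"required":["increments"]}

```bash
mkdir -p pics; cat > h.py <<'E'
import numpy as np, cv2
from cell import readout, read_camera, env, nets
from scipy.spatial.transform import Rotation as R
def save(p,n): cv2.imwrite('pics/'+n,cv2.cvtColor(p['img'],cv2.COLOR_RGB2BGR))
def K(p):
    f=240/np.tan(np.radians(p['vfov'])/2); return np.array([[f,0,p['cx']],[0,f,p['cy']],[0,0,1]])
def ext(p,s=None):
    if 'rvec' in p: 
        M=cv2.Rodrigues(np.array(p['rvec'],float))[0]; return M,np.array(p['tvec'],float).ravel()
    T=np.eye(4); T[:3,:3]=R.from_euler('xyz',s['tcp_rot']).as_matrix(); T[:3,3]=s['eef_pos']
    W=np.linalg.inv(T@np.array(p['mount'])); return W[:3,:3],W[:3,3]
def toW(p,c,s=None):
    M,t=ext(p,s); return M.T@(np.array(c)-t)
def proj(p,w,s=None):
    M,t=ext(p,s); q=K(p)@(M@np.array(w,float)+t); return q[:2]/q[2]
def ray(p,uv,z,s=None):
    M,t=ext(p,s); d=M.T@np.linalg.inv(K(p))@[*uv,1]; c=-M.T@t; return c+d*(z-c[2])/d[2]
E
python3 - <<'E'
from h import *
s=readout.state(); print(s, env.grip_point_offset)
for n in ['scene','top']:
    p=read_camera(n); save(p,n+'.png')
    for th in ['flask_neck','flask_ball','cork_ring','ring_seat','cradle','timer','white_bottle','vial','beaker']:
        for d in nets.mark_of(p,th)[:4]:
            print(n,th,round(d['confidence'],2),toW(p,d['point']).round(),proj(p,toW(p,d['point'])).round())
E
```

```text
{'t': 0.0, 'joints': array([-1.43763123e+00,  4.91580825e-01,  1.55947022e+00,  3.88247740e-05,
        1.09169845e+00, -1.05587433e-01]), 'qvel': array([-0.00174708,  0.00099648,  0.00036404,  0.00059741,  0.00069189,
       -0.00090181]), 'tau': array([-1.72596232e-03, -6.12640929e+01, -2.58180732e+01,  6.91158953e-02,
        4.81130148e-02, -8.27337567e-05]), 'eef_pos': array([ 147.81183818, -607.0098667 ,  214.04138663]), 'tcp_rot': array([-1.57194310e+00,  1.56162342e-04, -2.90285813e+00]), 'ft_force': array([-0.01559926,  1.19865777,  0.04254736]), 'moment': array([ 0.02124039,  0.02181294, -0.0006566 ]), 'opening': 1.0004279754200773} 18.8
scene flask_neck 0.58 [ 505. -138.  120.] [353. 206.]
scene flask_ball 0.96 [ 507. -138.   54.] [352. 229.]
scene cork_ring 0.65 [ 507. -138.   -2.] [352. 248.]
scene ring_seat 0.89 [558. 155.  76.] [274. 262.]
scene ring_seat 0.81 [ 457. -369.  110.] [402. 187.]
scene ring_seat 0.61 [408. 373.  74.] [276. 334.]
scene cradle 0.8 [406. 373.   2.] [278. 367.]
scene cradle 0.71 [554. 149.   1.] [279. 291.]
scene cradle 0.57 [ 453. -375.    2.]
[... 320 characters left out ...]
 507. -135.  115.] [391. 262.]
top flask_neck 0.41 [ 509. -134.   21.] [386. 262.]
top flask_ball 0.59 [ 505. -140.   53.] [389. 263.]
top cork_ring 0.61 [ 504. -135.   -2.] [386. 264.]
top ring_seat 0.89 [405. 367.  79.] [209. 296.]
top ring_seat 0.65 [ 455. -374.  109.] [478. 282.]
top ring_seat 0.61 [560. 152.  76.] [287. 242.]
top cradle 0.95 [ 453. -374.    0.] [466. 282.]
top cradle 0.94 [556. 155.  -6.] [289. 245.]
top cradle 0.8 [408. 371.   2.] [215. 294.]
top timer 0.66 [430.   2.  -3.] [339. 288.]
top white_bottle 0.95 [636.  14.   2.] [336. 219.]
top vial 0.65 [528. 366.   1.] [218. 253.]
top beaker 0.96 [709. 374.  -1.] [218. 194.]
top beaker 0.66 [ 506. -136.   -2.] [386. 263.]
```

```bash
python3 - <<'E'
import cv2,numpy as np
a=cv2.imread('pics/scene.png')[130:430,130:450]; b=cv2.imread('pics/top.png')[150:350,170:520]
a=cv2.resize(a,None,fx=1.25,fy=1.25); b=cv2.resize(b,None,fx=1.14,fy=1.14)
c=np.zeros((400,800,3),np.uint8); c[:a.shape[0],:400]=a; c[:b.shape[0],400:400+b.shape[1]]=b[:,:400]
c=cv2.resize(c,None,fx=1,fy=1); cv2.imwrite('pics/both.png',c)
E
```

```text
(no output)
```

View pics/both.png

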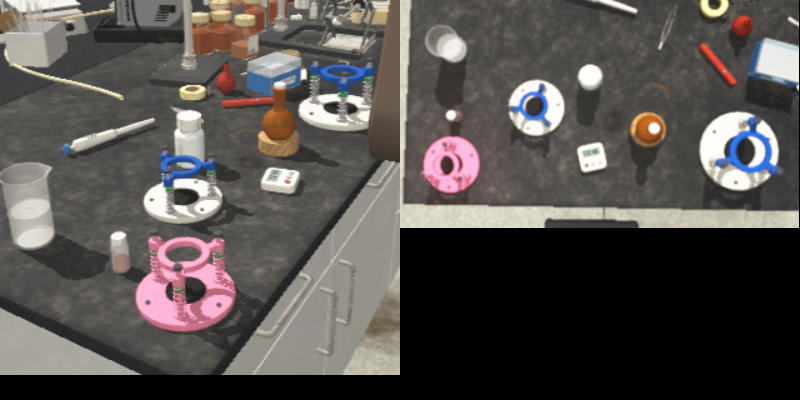

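View pics/scene.png

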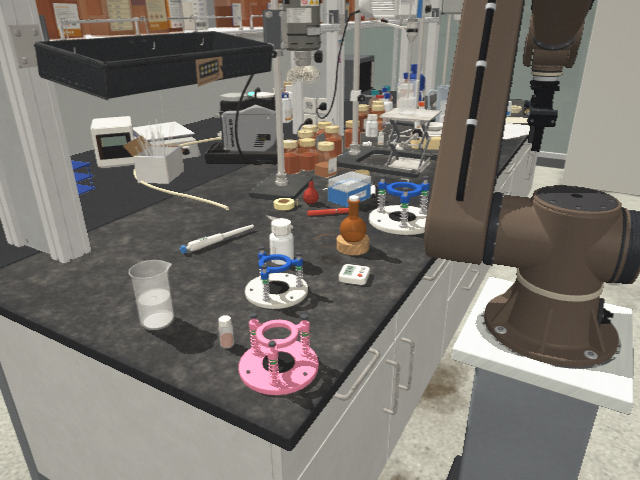

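The scene shows three candidates for the cradle:
- **Pink:** (278,350), ruled out by colour.
- **Large blue:** (402,205), base about 200 mm, ring about 110 mm high.
- **Small blue:** (277,285), ring about 78 mm high. This is my choice.

The only amber flask in a cork ring is at (352,228). The other amber items, at (310,155), are shelf bottles. I'll check the choice in one close crop.

```bash
python3 - <<'E'
import cv2,numpy as np
a=cv2.imread('pics/scene.png')
cv2.imwrite('pics/crop.png',cv2.resize(a[175:315,230:440],None,fx=3.5,fy=3.5,interpolation=cv2.INTER_CUBIC))
E
```

```text
(no output)
```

View pics/crop.png

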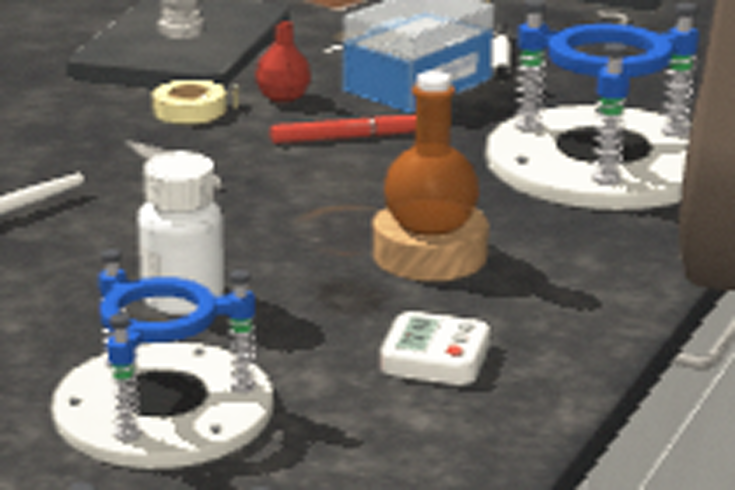

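Call:
apply_moves([
  [[-4.5, 0, -3.7], [0, 0, 0], 9.5],
  [[-4.5, 0, -3.7], [0, 0, 0], 9.5],
  [[-4.5, 0, -3.7], [0, 0, 0], 9.5],
  [[-4.5, 0, -3.7], [0, 0, 0], 9.5],
  [[-4.5, 0, -3.7], [0, 0, 0], 9.5],
])

```text
t: 1.62
eef_pos: [325.4, -370.8, 214.0]
tcp_rot: [-1.569, 0.0, -2.909]
ft_force: [1.7, -0.2, -0.4]
opening: 1.002
```

The crop confirms it: the small blue cradle at crop (160,370), the larger blue one at (610,110), and the flask in the cork ring at (432,180).

Call:
apply_moves([
  [[-4.6, 0, -3.7], [0, 0, 0], 9.5],
  [[-4.6, 0, -3.7], [0, 0, 0], 9.5],
  [[-4.6, 0, -3.7], [0, 0, 0], 9.5],
  [[-4.2, 0, -3.3], [0, 0, 0], 9.5],
  [[0, 0, 0], [0, 0, 0], 9.5],
])

```text
t: 2.25
eef_pos: [473.1, -180.2, 215.0]
tcp_rot: [-1.567, 0.003, -2.905]
ft_force: [-1.2, 0.1, -0.9]
opening: 1.002
```

```bash
cat > look.py <<'E'
from h import *
import sys
things=sys.argv[2:]
s=readout.state(); p=read_camera('wrist'); save(p,sys.argv[1])
print(s['eef_pos'].round(1),s['tcp_rot'].round(4),s['ft_force'].round(2),s['opening'])
for n,p in [('wrist',p),('top',read_camera('top')),('scene',read_camera('scene'))]:
    for th in things:
        for d in nets.mark_of(p,th)[:2]:
            print(n,th,round(d['confidence'],2),toW(p,d['point'],s).round(1),proj(p,toW(p,d['point'],s),s).round())
E
python3 look.py w1.png flask_neck flask_ball cork_ring
```

```text
[ 473.1 -180.2  215. ] [-1.5668e+00  2.6000e-03 -2.9051e+00] [-1.17  0.07 -0.93] 1.0015096506508692
wrist flask_neck 0.85 [ 502.  -137.6  118.2] [273. 193.]
wrist flask_ball 0.63 [ 503.6 -137.8   58.3] [282. 185.]
top flask_neck 0.9 [ 503.4 -131.1  118.6] [389. 263.]
top flask_ball 0.86 [ 506.2 -136.1   53.8] [388. 263.]
top cork_ring 0.65 [ 505.1 -135.    -3.1] [385. 264.]
scene flask_neck 0.64 [ 504.2 -139.8  118.4] [354. 206.]
scene flask_neck 0.22 [553.8 151.6  -2.4] [278. 292.]
scene flask_ball 0.63 [ 504.4 -134.9   53.3] [353. 230.]
scene cork_ring 0.85 [ 506.9 -137.3    1.3] [352. 247.]
```

View pics/w1.png

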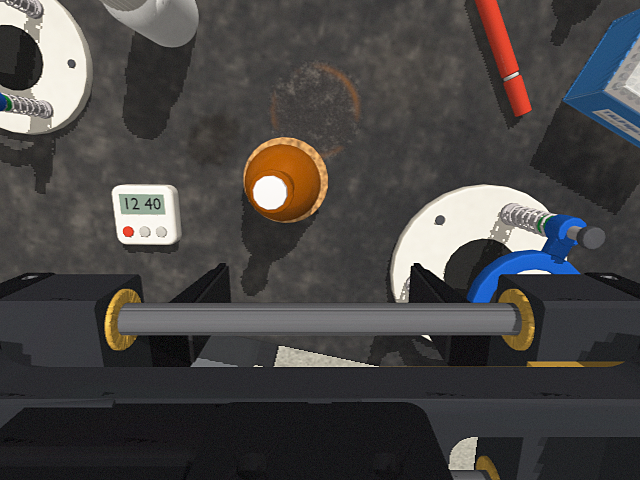

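The wrist view shows the flask with its stopper at pixel (269,192), the timer at (145,215), and the large blue cradle behind the right finger. Next I'll refine the flask axis from the stopper.

```bash
python3 - <<'E'
from h import *
s=readout.state(); p=read_camera('wrist'); t=read_camera('top')
for q,c,w in [(p,(269,192),30),(t,proj(t,(505,-136,149)),14)]:
    c=np.array(c).round().astype(int); im=q['img'].astype(int)
    ys,xs=np.mgrid[c[1]-w:c[1]+w,c[0]-w:c[0]+w]; m=(im[ys,xs].min(2)>170)
    uv=(xs[m].mean(),ys[m].mean()); print(uv,m.sum(),ray(q,uv,148,s))
yaw=s['tcp_rot'][2]; T=R.from_euler('xyz',s['tcp_rot']).as_matrix()
for x in [(504.5,-136.5,215)]: print(T.T@(np.array(x)-s['eef_pos']), np.degrees(s['tcp_rot']))
E
```

```text
(np.float64(265.39618406285075), np.float64(188.69809203142538)) 891 [ 505.94601916 -137.76887731  148.        ]
(np.float64(392.4657534246575), np.float64(261.94520547945206)) 73 [ 505.58761421 -136.24109644  148.        ]
[-42.90937619  -0.08980873 -37.72121603] [-8.97768279e+01  1.28320230e-01 -1.66749619e+02]
```

Call:
apply_moves([
  [[-4.1, 0, -3.5], [0, 0, 0], 9.5],
  [[0, 0, 0], [0, 0, 0], 9.5],
  [[0, 0, 0], [0, 0, 0], 9.5],
  [[0, 0, 0], [0, 0, 0], 9.5],
  [[0, 0, 0], [0, 0, 0], 9.5],
])

```text
t: 3.58
eef_pos: [503.4, -139.9, 214.9]
tcp_rot: [-1.567, 0.002, -2.912]
ft_force: [-0.3, 0.1, 0.7]
opening: 0.997
```

Call:
apply_moves([
  [[-0.3, 3, -0.25], [0, 0, 0], 9.5],
  [[0, 3, 0], [0, 0, 0], 9.5],
  [[0, 3, 0], [0, 0, 0], 9.5],
  [[0, 2.2, 0], [0, 0, 0], 9.5],
  [[0, 0, 0], [0, 0, 0], 9.5],
])

```text
t: 4.2
eef_pos: [505.8, -139.7, 100.9]
tcp_rot: [-1.565, 0.004, -2.916]
ft_force: [-0.1, -0.7, 0.7]
opening: 0.996
```

Call:
apply_moves([
  [[0, 0, -0.27], [0, 0, 0], 9.5],
  [[0, 0, 0], [0, 0, 0], 6],
  [[0, 0, 0], [0, 0, 0], 3.5],
  [[0, 0, 0], [0, 0, 0], 3.2],
  [[0, 0, 0], [0, 0, 0], 3.0],
])

```text
t: 4.82
eef_pos: [506.2, -137.6, 103.9]
tcp_rot: [-1.562, 0.008, -2.916]
ft_force: [-0.4, 0.4, 0.2]
opening: 0.639
```

Call:
apply_moves([
  [[0, 0, 0], [0, 0, 0], 2.6],
  [[0, 0, 0], [0, 0, 0], 2.0],
  [[0, 0, 0], [0, 0, 0], 0],
  [[0, 0, 0], [0, 0, 0], 0],
  [[0, 0, 0], [0, 0, 0], 0],
])

```text
t: 5.45
eef_pos: [506.2, -137.6, 103.9]
tcp_rot: [-1.562, 0.008, -2.916]
ft_force: [0.6, 0.6, 0.8]
opening: 0.325
```

Call:
apply_moves([
  [[0, 0, 0], [0, 0, 0], 0],
  [[0, 0, 0], [0, 0, 0], 0],
  [[0, 0, 0], [0, 0, 0], 0],
  [[0, 0, 0], [0, 0, 0], 0],
  [[0, 0, 0], [0, 0, 0], 0],
])

```text
t: 6.08
eef_pos: [506.2, -137.6, 104.0]
tcp_rot: [-1.562, 0.008, -2.916]
ft_force: [-0.6, 0.7, -0.3]
opening: 0.322
```

```bash
python3 look.py w2.png flask_neck flask_ball; python3 -c "
import cv2;a=cv2.imread('pics/w2.png');cv2.imwrite('pics/w2.png',a[150:480,150:490])
from h import *
save(read_camera('scene'),'s2.png');b=cv2.imread('pics/s2.png')[140:280,290:430];a=cv2.imread('pics/w2.png')
b=cv2.resize(b,(330,330));cv2.imwrite('pics/c2.png',np.hstack([a,b]))"
```

```text
[ 506.2 -137.6  104. ] [-1.5624  0.0078 -2.916 ] [-0.59  0.66 -0.26] 0.32197785526868516
wrist flask_neck 0.7 [ 503.7 -138.4  120.1] [319. 301.]
scene flask_neck 0.9 [ 504.1 -138.8  120.8] [354. 206.]
scene flask_neck 0.51 [528.7 365.3  -3.5] [228. 346.]
scene flask_ball 0.57 [ 507.7 -136.9   54.8] [352. 229.]
```

View pics/c2.png

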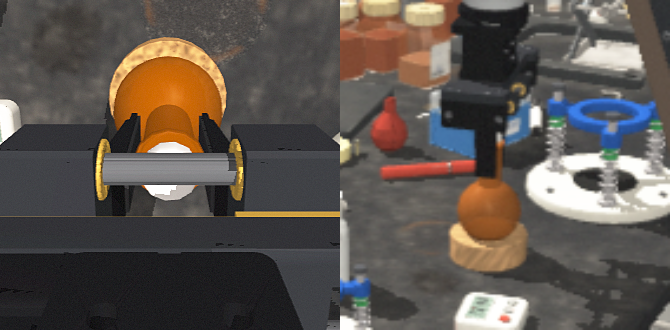

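The wrist view shows the jaws around the neck. The opening is 0.322 (30.6 mm), where a 26 mm neck should give about 0.273. The pads may be bearing on the 32 mm lip, so I'll open slightly, go 7 mm lower, straighten the tool and grip again.

Call:
apply_moves([
  [[0, 0, 0], [0, 0, 0], 4.5],
  [[0, 0, 0], [0, 0, 0], 4.5],
  [[0, 0, 0], [0, 0, 0], 4.5],
  [[0, 0.4, 0], [-0.5, 0, -0.45], 4.5],
  [[0, 0.3, 0], [0, 0, 0], 4.5],
])

```text
t: 7.2
eef_pos: [506.3, -137.7, 96.6]
tcp_rot: [-1.572, -0.0, -2.916]
ft_force: [-0.4, 0.2, 0.5]
opening: 0.469
```

Call:
apply_moves([
  [[0, 0, 0], [0, 0, 0], 3.5],
  [[0, 0, 0], [0, 0, 0], 2.0],
  [[0, 0, 0], [0, 0, 0], 0],
  [[0, 0, 0], [0, 0, 0], 0],
  [[0, 0, 0], [0, 0, 0], 0],
])

```text
t: 7.82
eef_pos: [506.1, -137.6, 96.2]
tcp_rot: [-1.572, -0.001, -2.916]
ft_force: [0.5, 0.8, -1.3]
opening: 0.318
```

Call:
apply_moves([
  [[0, 0, 0], [0, 0, 0], 0],
  [[0, 0, 0], [0, 0, 0], 0],
  [[0, 0, 0], [0, 0, 0], 0],
  [[0, -0.4, 0], [0, 0, 0], 0],
  [[0, -0.6, 0], [0, 0, 0], 0],
])

```text
t: 8.45
eef_pos: [505.7, -137.4, 106.2]
tcp_rot: [-1.573, -0.002, -2.916]
ft_force: [0.3, 0.8, -2.1]
opening: 0.322
```

Call:
apply_moves([
  [[0, -2, 0], [0, 0, 0], 0],
  [[0, -2.5, 0], [0, 0, 0], 0],
  [[0, -2.5, 0], [0, 0, 0], 0],
  [[0, -2, 0], [0, 0, 0], 0],
  [[0, 0, 0], [0, 0, 0], 0],
])

```text
t: 9.07
eef_pos: [505.6, -137.4, 200.6]
tcp_rot: [-1.573, -0.002, -2.916]
ft_force: [-0.6, 0.4, -3.3]
opening: 0.324
```

```bash
python3 look.py w3.png flask_neck flask_ball ring_seat cradle
```

```text
[ 505.6 -137.4  200.6] [-1.5727e+00 -1.9000e-03 -2.9162e+00] [-0.61  0.35 -3.29] 0.3241150720375885
wrist flask_neck 0.68 [ 503.  -139.9  224.5] [322. 310.]
wrist cradle 0.85 [561.2 152.6  -3.8] [ 56. 102.]
wrist cradle 0.6 [ 452.2 -369.4   -0.6] [502. 305.]
top ring_seat 0.97 [ 454.8 -372.4  108.7] [477. 282.]
top ring_seat 0.73 [404.6 367.7  80.1] [209. 296.]
top cradle 0.97 [560.  158.4  -2.8] [288. 244.]
top cradle 0.84 [ 455.5 -371.8    3.3] [466. 281.]
scene flask_neck 0.68 [ 503.7 -139.7  223.2] [355. 168.]
scene flask_neck 0.44 [ 505.1 -134.   124.5] [353. 205.]
scene flask_ball 0.62 [ 505.9 -135.5  154.1] [353. 194.]
scene ring_seat 0.95 [ 453.9 -375.7  108.7] [404. 187.]
scene ring_seat 0.9 [557.3 156.9  76.2] [274. 263.]
scene cradle 0.86 [405.  372.    2.5] [279. 366.]
scene cradle 0.66 [ 454.2 -371.5    1.8] [401. 221.]
```

Call:
apply_moves([
  [[-1.0, 0, -2.5], [0, 0, 0], 0],
  [[-1.8, 0, -4.3], [0, 0, 0], 0],
  [[-1.8, 0, -4.3], [0, 0, 0], 0],
  [[-1.8, 0, -4.3], [0, 0, 0], 0],
  [[-1.0, 0, -2.5], [0, 0, 0], 0],
])

```text
t: 10.45
eef_pos: [538.7, 57.3, 199.6]
tcp_rot: [-1.574, -0.003, -2.921]
ft_force: [0.3, 0.3, -2.4]
opening: 0.322
```

```bash
python3 look.py w4.png flask_neck flask_ball ring_seat cradle
```

```text
[538.7  57.3 199.6] [-1.5737 -0.0032 -2.9205] [ 0.26  0.26 -2.36] 0.32183904907296534
wrist flask_neck 0.71 [538.5  59.1 224.7] [314. 304.]
wrist cradle 0.83 [559.9 152.   -6.4] [238. 178.]
wrist cradle 0.65 [ 4.062e+02  3.692e+02 -1.000e-01] [ 27. 270.]
top flask_neck 0.18 [ 5.041e+02 -1.344e+02 -4.000e-01] [385. 264.]
top flask_neck 0.15 [529.3 363.7  -4.6] [220. 253.]
top flask_ball 0.32 [434.6   3.6  -2.4] [339. 286.]
top ring_seat 0.73 [ 455.1 -372.   105.6] [477. 282.]
top ring_seat 0.69 [405.3 366.9  82. ] [209. 296.]
top cradle 0.76 [410.9 373.9   1.7] [214. 293.]
top cradle 0.66 [ 455.  -372.8    1.4] [466. 282.]
scene flask_neck 0.92 [539.1  57.1 224.5] [303. 188.]
scene flask_ball 0.89 [540.6  60.6 158.8] [302. 215.]
scene ring_seat 0.89 [ 455.2 -369.9  109.8] [403. 187.]
scene ring_seat 0.8 [556.6 154.9  75.5] [275. 263.]
scene cradle 0.93 [554.4 148.2  -1.5] [279. 291.]
scene cradle 0.84 [4.063e+02 3.725e+02 4.000e-01] [278. 367.]
```

View pics/w4.png

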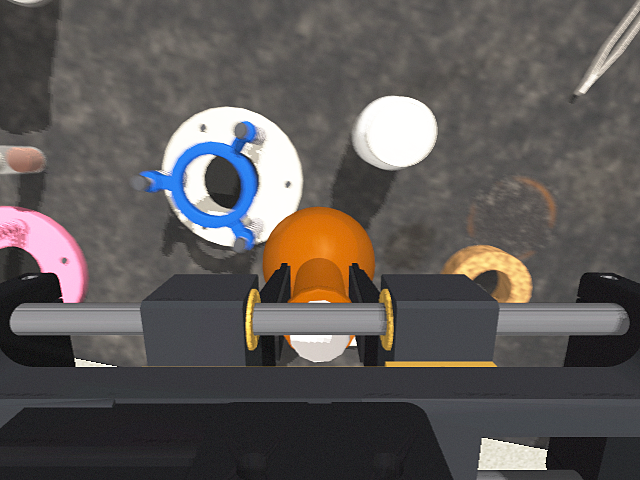

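The wrist view shows the small blue ring unobstructed at about (215,185), with the flask held upright at (320,250). I'll fit the ring and ball outlines.

```bash
cat > fit.py <<'E'
from h import *
from scipy.optimize import minimize
a=np.linspace(0,2*np.pi,90)
def circ(x,y,z,r): return np.c_[x+r*np.cos(a),y+r*np.sin(a),0*a+z]
def pr(p,P,s): 
    M,t=ext(p,s); q=(P@M.T+t)@K(p).T; return q[:,:2]/q[:,2:]
S=4
def fill(m,P,v=1): cv2.fillPoly(m,[np.round(P*16*S).astype(np.int32)],v,shift=4)
def ringfit(p,s,x0,top=80):
    h=cv2.cvtColor(p['img'],cv2.COLOR_RGB2HSV); m=cv2.inRange(h,(100,120,40),(125,255,255))
    m=cv2.resize(m,None,fx=S,fy=S,interpolation=cv2.INTER_NEAREST)>0
    def cost(v):
        x,y=v; n=np.zeros(m.shape,np.uint8); d=n.copy(); w=n.copy()
        o=np.vstack([pr(p,circ(x,y,z,37),s) for z in (top,top-10)]); fill(n,cv2.convexHull(o.astype(np.float32))[:,0])
        w=n.copy(); t1=n*0;t2=n*0; fill(t1,pr(p,circ(x,y,top,26),s)); fill(t2,pr(p,circ(x,y,top-10,26),s)); n[(t1&t2)>0]=0
        w=w>0; return ((n>0)[w]!=m[w]).sum()/w.sum()
    r=minimize(cost,x0,method='Nelder-Mead',options=dict(initial_simplex=np.array(x0)+[[4,0],[-3,3],[-3,-4]],xatol=.1,fatol=1e-4)); return r.x.round(1),round(r.fun,3)
def ballfit(p,s,x0):
    h=cv2.cvtColor(p['img'],cv2.COLOR_RGB2HSV); m=cv2.inRange(h,(6,150,40),(20,255,255))
    m=cv2.resize(m,None,fx=S,fy=S,interpolation=cv2.INTER_NEAREST)>0
    M,t=ext(p,s); c=-M.T@t; z=x0[2]
    def cost(v):
        b=np.array([*v,z]); d=c-b; D=np.linalg.norm(d); u=d/D; e1=np.cross(u,[0,0,1.]);e1/=np.linalg.norm(e1);e2=np.cross(u,e1)
        f=36**2/D; r=np.sqrt(36**2-f**2); P=b+u*f+r*(np.outer(np.cos(a),e1)+np.outer(np.sin(a),e2))
        n=np.zeros(m.shape,np.uint8); fill(n,pr(p,P,s)); w=n.copy(); w=cv2.dilate(w,np.ones((41,41)))>0
        k=proj(p,b,s)*S; k[1]-=0.2*S*np.ptp(pr(p,P,s)[:,1]); 
        yy=np.arange(m.shape[0])[:,None]
        w&=(yy<proj(p,b,s)[1]*S+5*S) if 'mount' in p else (yy>k[1])
        return ((n>0)[w]!=m[w]).sum()/w.sum()
    r=minimize(cost,x0[:2],method='Nelder-Mead',options=dict(initial_simplex=np.array(x0[:2])+[[4,0],[-3,3],[-3,-4]],xatol=.1,fatol=1e-4)); return r.x.round(1),round(r.fun,3)
if __name__=='__main__':
    s=readout.state(); T=s['eef_pos']
    w=read_camera('wrist'); sc=read_camera('scene'); tp=read_camera('top')
    for n,p in [('w',w),('s',sc),('t',tp)]: print(n,'ring',ringfit(p,s,(557,154)),'ball',ballfit(p,s,(T[0],T[1],T[2]-39)))
    print(T)
E
python3 fit.py
```

```text
w ring (array([558.1, 152.4]), np.float64(0.053)) ball (array([537.3,  54.5]), np.float64(0.026))
s ring (array([555.6, 155.8]), np.float64(0.152)) ball (array([535.9,  56.2]), np.float64(0.026))
t ring (array([558.4, 151.8]), np.float64(0.443)) ball (array([531.9,  49.1]), np.float64(0.531))
[538.57082505  55.05525992 199.59379803]
```

Call:
apply_moves([
  [[-1.0, 0, -2.2], [0, 0, 0], 0],
  [[-1.6, 0, -3.6], [0, 0, 0], 0],
  [[-1.2, 0, -2.6], [0, 0, 0], 0],
  [[-0.4, 0, -0.8], [0, 0, 0], 0],
  [[0, 0, 0], [0, 0, 0], 0],
])

```text
t: 11.98
eef_pos: [560.1, 156.2, 199.5]
tcp_rot: [-1.573, -0.004, -2.923]
ft_force: [-0.8, -0.2, -2.6]
opening: 0.32
```

```bash
python3 fit.py; python3 -c "
from h import *
s=readout.state();print(s['tcp_rot'],s['eef_pos']);save(read_camera('wrist'),'w5.png')"
```

```text
w ring (array([558.1, 151.6]), np.float64(0.397)) ball (array([558.6, 155.9]), np.float64(0.029))
s ring (array([555.1, 156.5]), np.float64(0.154)) ball (array([558. , 157.6]), np.float64(0.033))
t ring (array([494.1, -18.9]), np.float64(0.51)) ball (array([550.2, 154.5]), np.float64(0.527))
[560.07680231 156.24945752 199.52579654]
[-1.57324282 -0.00367254 -2.92409444] [560.04883211 155.34003931 199.67591889]
```

View pics/w5.png

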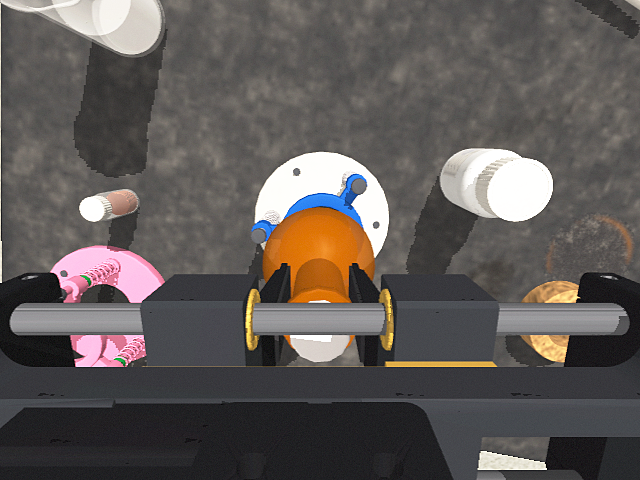

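Call:
apply_moves([
  [[0.2, 1.0, 0.15], [0, 0, 0], 0],
  [[0, 1.5, 0], [0, 0, 0], 0],
  [[0, 1.0, 0], [0, 0, 0], 0],
  [[0, 0.5, 0], [0, 0, 0], 0],
  [[0, 0, 0], [0, 0, 0], 0],
])

```text
t: 12.8
eef_pos: [557.8, 151.9, 156.1]
tcp_rot: [-1.573, -0.005, -2.926]
ft_force: [0.3, -0.1, -2.4]
opening: 0.322
```

```bash
python3 fit.py; python3 -c "
from h import *
p=read_camera('scene');save(p,'s6.png');b=cv2.imread('pics/s6.png')[170:320,200:350];cv2.imwrite('pics/c6.png',cv2.resize(b,(600,600),interpolation=cv2.INTER_CUBIC))"
```

```text
w ring (array([561.3, 151.2]), np.float64(0.427)) ball (array([556. , 151.2]), np.float64(0.031))
s ring (array([555.6, 155.1]), np.float64(0.376)) ball (array([555.9, 152.6]), np.float64(0.034))
t ring (array([534.8,   8.3]), np.float64(0.513)) ball (array([556.7, 148.4]), np.float64(0.525))
[557.77488393 151.86733245 156.11088972]
```

View pics/c6.png

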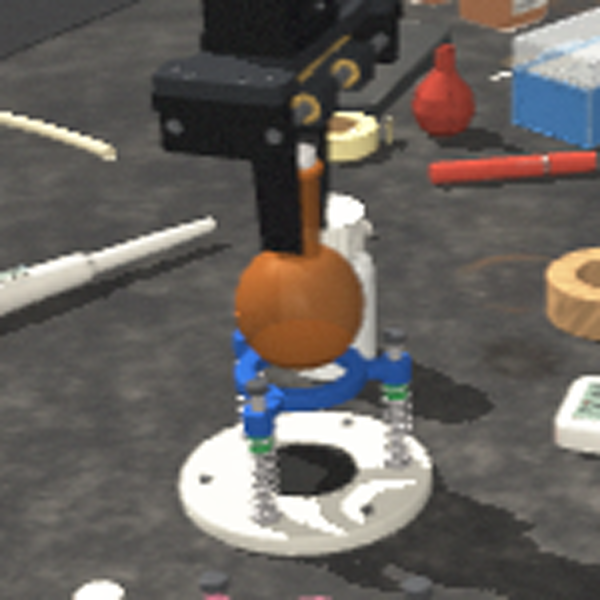

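The scene crop shows the flask upright just above the ring of the small cradle. Averaging both views, it needs about (+0.8, +2) mm of correction before I lower it.

Call:
apply_moves([
  [[-0.12, 0.3, -0.18], [0, 0, 0], 0],
  [[0, 0.3, 0], [0, 0, 0], 0],
  [[0, 0.2, 0], [0, 0, 0], 0],
  [[0, 0.2, 0], [0, 0, 0], 0],
  [[0, 0, 0], [0, 0, 0], 0],
])

```text
t: 13.62
eef_pos: [559.0, 154.3, 146.8]
tcp_rot: [-1.573, -0.003, -2.926]
ft_force: [0.9, -0.8, -1.9]
opening: 0.319
```

Call:
apply_moves([
  [[0, 0.2, 0], [0, 0, 0], 0],
  [[0, 0.2, 0], [0, 0, 0], 0],
  [[0, 0.1, 0], [0, 0, 0], 0],
  [[0, 0, 0], [0, 0, 0], 0],
  [[0, 0, 0], [0, 0, 0], 0],
])

```text
t: 14.25
eef_pos: [559.8, 154.3, 142.6]
tcp_rot: [-1.573, -0.0, -2.926]
ft_force: [0.3, -0.7, 1.7]
opening: 0.326
```

Call:
apply_moves([
  [[0, 0.2, 0], [0, 0, 0], 0],
  [[0, 0.2, 0], [0, 0, 0], 0],
  [[0, 0.2, 0], [0, 0, 0], 0],
  [[0, 0.2, 0], [0, 0, 0], 0],
  [[0, 0, 0], [0, 0, 0], 0],
])

```text
t: 14.88
eef_pos: [560.2, 154.3, 134.8]
tcp_rot: [-1.573, 0.001, -2.926]
ft_force: [-0.9, -0.4, 4.4]
opening: 0.322
```

```bash
python3 fit.py; python3 -c "
from h import *
s=readout.state();print(s['ft_force'],s['tcp_rot'])"
```

```text
w ring (array([565.5, 157.4]), np.float64(0.486)) ball (array([558. , 153.6]), np.float64(0.037))
s ring (array([545.1, 168.4]), np.float64(0.457)) ball (array([556.3, 154.2]), np.float64(0.055))
t ring (array([534.8,   8.3]), np.float64(0.513)) ball (array([578.2, 176.3]), np.float64(0.52))
[560.21186875 154.25510034 134.77514186]
[-0.614205   -1.22279245  4.22934734] [-1.57265896e+00  1.35648612e-03 -2.92600768e+00]
```

Call:
apply_moves([
  [[0, 0.2, 0], [0, 0, 0], 0],
  [[0, 0.2, 0], [0, 0, 0], 0],
  [[0, 0.2, 0], [0, 0, 0], 0],
  [[0, 0.2, 0], [0, 0, 0], 0],
  [[0, 0.15, 0], [0, 0, 0], 0],
])

```text
t: 15.65
eef_pos: [561.3, 154.3, 126.9]
tcp_rot: [-1.572, 0.005, -2.926]
ft_force: [-0.6, -1.1, 9.5]
opening: 0.32
```

Call:
apply_moves([
  [[0, 0, 0], [0, 0, 0], 0],
  [[0, 0, 0], [0, 0, 0], 0],
  [[0, 0, 0], [0, 0, 0], 0],
  [[0, 0, 0], [0, 0, 0], 0],
  [[0, 0, 0], [0, 0, 0], 0],
])

```text
t: 16.27
eef_pos: [562.2, 154.4, 129.1]
tcp_rot: [-1.572, 0.008, -2.926]
ft_force: [-1.0, -1.6, 8.4]
opening: 0.322
```

```bash
python3 fit.py; python3 -c "
from h import *
s=readout.state();print(s['ft_force'],s['tcp_rot'],s['t'])
p=read_camera('scene');save(p,'s7.png');
for z in (56,59,62,65,68): print(z,proj(p,(558,154,z)))
b=cv2.imread('pics/s7.png')[195:315,220:340];cv2.imwrite('pics/c7.png',cv2.resize(b,(600,600),interpolation=cv2.INTER_CUBIC))"
```

```text
w ring (array([565.9, 159.1]), np.float64(0.491)) ball (array([558.3, 153.9]), np.float64(0.049))
s ring (array([539.3, 175.7]), np.float64(0.467)) ball (array([557., 154.]), np.float64(0.062))
t ring (array([534.8,   8.3]), np.float64(0.513)) ball (array([566.4, 149.8]), np.float64(0.518))
[562.20165175 154.44400517 129.13732318]
[-1.35171835 -1.47341737  7.8016056 ] [-1.5721674   0.00829893 -2.92603256] 16.425
56 [274.99943882 269.96066486]
59 [274.94058515 268.78716798]
62 [274.8815992  267.61103331]
65 [274.8224805  266.43225195]
68 [274.76322863 265.25081496]
```

View pics/c7.png

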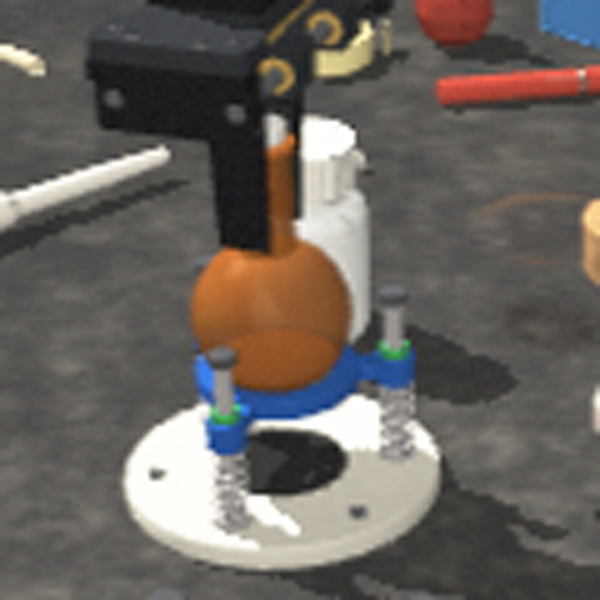

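The green bands show just above the bush tops at crop (222,410) and (395,350). Idle rows let the ring creep up, because each one re-targets the measured pose. I'll push to mid-band, take out the slight drift, and end on rows that still push.

Call:
apply_moves([
  [[0.1, 0.15, 0], [0, 0, -0.4], 0],
  [[0, 0.15, 0], [0, 0, 0], 0],
  [[0, 0.12, 0], [0, 0, 0], 0],
  [[0, 0.06, 0], [0, 0, 0], 0],
  [[0, 0.05, 0], [0, 0, 0], 0],
])

```text
t: 17.1
eef_pos: [562.3, 154.4, 126.2]
tcp_rot: [-1.572, 0.005, -2.926]
ft_force: [-0.7, -1.3, 8.8]
opening: 0.325
```

```bash
python3 -c "
from h import *
for i in range(12):
    s=readout.state(); p=read_camera('scene')
    if i%3==0: print(s['t'],s['eef_pos'].round(1),s['ft_force'].round(1),s['tcp_rot'].round(4))
"; python3 fit.py; python3 - <<'E'
from h import *
p=read_camera('scene');save(p,'s8.png')
b=cv2.imread('pics/s8.png')[240:290,245:320];cv2.imwrite('pics/c8.png',cv2.resize(b,(750,500),interpolation=cv2.INTER_CUBIC))
E
```

```text
17.1 [562.3 154.4 126.2] [-0.7 -1.3  8.8] [-1.5719  0.0051 -2.9259]
17.25 [562.3 154.4 126.2] [-1.  -2.4  9.2] [-1.5719  0.0051 -2.9259]
17.4 [562.3 154.4 126.3] [-1.3 -1.9  8.8] [-1.572   0.0051 -2.926 ]
17.55 [562.3 154.4 126.3] [-0.9 -1.4  8.7] [-1.5719  0.0051 -2.9259]
w ring (array([566.7, 158.6]), np.float64(0.491)) ball (array([558.4, 153.6]), np.float64(0.049))
s ring (array([535.6, 182.1]), np.float64(0.477)) ball (array([557.8, 153. ]), np.float64(0.068))
t ring (array([534.8,   8.3]), np.float64(0.513)) ball (array([561.8, 157.6]), np.float64(0.518))
[562.26812129 154.38181743 126.2305831 ]
```

View pics/c8.png

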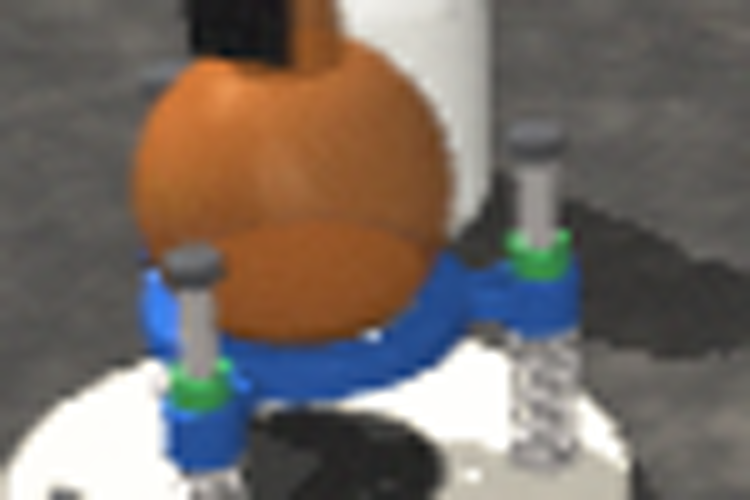

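The band is about half exposed above both visible bushes, and the arm holds steady. Force (8.9 N, about 17.5 mm) and travel (about 17 mm) agree on mid-band, so I'm handing in.

```bash
python3 -c "
from h import *
print(env.job_done()); s=readout.state(); print(s['t'],s['eef_pos'],s['ft_force'])"
```

```text
the job is handed in; nothing more can be done
None
the job is handed in; nothing more can be done
```

I lifted the flask by its neck out of the cork ring and seated it upright in the ring of the small blue cradle. I then pressed it down to mid-band and handed the job in at about 18 s, with the hand still gripping and pushing. The hand-in gives no verdict.

**Last checks**
- **Ring depth:** about 17 mm down, judged from hand travel. The hand's push of about 8.9 N suggests 17.5 mm, and the green shows about half exposed above the two bushes I could see. The third bush was hidden behind the flask.
- **Steadiness:** the hand moved no more than 0.1 mm over the last 0.5 s, with the tool tilted about 0.005 rad.
- **Ball centring:** the ball was at about (558, 153.5) mm. The unobstructed ring fits taken before seating were (558.1, 152.4) from the wrist camera and (555.6, 155.8) from the scene camera.
- **Bystanders:** I had no contact or force signs with the timer, bottle, vial or beaker, but I did not measure their positions again.

**What failed or disagreed**
- **Ring fits:** the two cameras differed by about 3–4 mm before seating. After seating the fits failed because the flask covers the ring, and the top camera's fits were unusable.
- **Grip opening:** it read 0.32 where a 26 mm neck should give about 0.27. I re-gripped 7 mm lower and it did not change, so I took it as a scale offset.
- **Sideways drift:** the hand drifted about 2.5 mm sideways (+x) during the press, and my small correction did not take it out. The fitted ball position stayed centred.

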